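# Clear the charging mark and slide the phone onto it

## Robot

A 7-joint arm with a two-finger parallel gripper is mounted at the origin on the work surface. World frame = base frame: x ahead of the robot, y to its left, z up, the work surface at z = 0. Lengths are in m, angles in rad, forces in N, time in s.
With the tool pointing down it reaches from about 0.35 to 0.9 m from the base axis. Payload 7.2 kg.
Tool frame: the origin (TCP) lies on the centre line of the jaws, within the pads' length; the fingertips stand ahead of it and the grasp point (between the pads) lies 8 mm behind it (tip_extent is the z of the fingertips in the tool frame, in m); z points along the fingers, y is the line along which they close (so a half turn about z gives the same grasp; the last joint's range is limited). The gripper opens to 88 mm and grips with 3 to 60 N. Pads are 20 mm wide; open, the fingers measure 115 mm over their backs; the gripper's body (75 mm by 178 mm) begins 61 mm behind the grasp point.
Start: joints at [1.246, 0.411, -0.013, 1.596, 0.006, 1.134, -0.082], TCP at [0.159, -0.605, 0.234] pointing down, gripper open.
Joint ranges: [-2.95, 2.95], [-0.29, 1.99], [-1.47, 1.44], [0.14, 2.54], [-1.03, 4.17], [0.13, 1.85], [-2.86, 2.86]. Speed limits (rad/s): [2.39, 2.39, 3.01, 3.01, 3.14, 3.14, 3.14].

## Interface

Orientations are given as a rotation vector (axis times angle).
In Python, from plant import sense, read_camera, camera_info, job_done, tip_extent gives the robot as it stands.
- The arm moves only by the tool jog_arm, never from a script. Its argument "rows" is a list of rows, each an object with "fingers": the finger opening in mm, from 0 to 87.8; "offset": the shift along the tool's x, y, z in mm, a list of three; "turn": the turn about the tool's z in degrees. A call has 1 to 12 rows; each row is the pose to reach, as a shift and turn from the pose commanded when the call began, along the tool's axes at that moment; what a row does not reach only later rows make up. A row lasts 1/10 s, in which the tool goes at most 50 mm and 8.59 degrees, less where a joint would pass 70% of its speed; a pose out of reach is approached as far as the arm can. A call with a gripper value outside its range is refused whole. The fingers move at their own pace and stop on an object; "newtons" is the grip in N (left out, the last holds). Time passes only in rows, so rows that repeat a pose let the fingers close. It gives the time, the measured TCP pose, the force, the opening and the grip force at its end, in the units of the state.
- sense(): the state, without advancing time (a new reading comes with each control period).
- read_camera(name): name is "scene" or "top" or "wrist"; returns (picture, depth): 384x512x3 uint8, red, green, blue; 384x512 float32, m along the optical axis (not along the pixel's ray), 0 where there is no reading.
- camera_info(name): a dict with "fx", "fy", "cx", "cy" (pixels), "position" and "attitude" of the camera in the world; the wrist camera has in their place "T_tool_cam" (4x4, takes a point from camera to tool coordinates, whose origin is the TCP and whose axes are the flange's). Camera axes: x right, y up, looking along -z (the intrinsics and any distortion apply to the point x, -y, -z); pixel columns grow to the right and rows downward; lengths in m; the calibration is good to about 2 mm. A picture is of the moment at which its call begins: read the wrist's pose just before it. camera_info takes no time and is no camera call.
- job_done(): hands the job in; it is judged then, once.
The state is a dict: "t": time; "joint_positions": joint angles; "qvel": joint speeds; "tau": joint torques, N m; "tool_pos": TCP position; "eef_rot": TCP orientation; "wrist_force": force on the tool from outside, world axes, zero at the start; "wrist_torque": the same for the moment, N m; "width": finger opening in m; "grip_force": force on a finger pad.
Only numpy, scipy, OpenCV 4.12 (cv2) and the standard library are available. Lean on these libraries where they do the work, as an engineer would, in place of code of your own. Each camera call takes 0.05 s, during which the arm holds its last target. There are 200 camera calls.

## Task

The round mirror compact has been left on the nightstand's charging mark: push it gently along the top, away from the robot, until it rests against the front of the riser shelf at the back. Then gently push the phone along the top until it lies centred on the charging mark, so that it charges. Slide both flat on the surface without picking them up, and leave everything else where it is.

Things in the scene. Friction and masses are not known exactly. Their poses are not given: they have to be found in the camera images.
- compact: closed round mirror compact, rose with a brass rim band, 76 mm diameter, 17.5 mm high, 60 to 130 g, smooth upright side wall between 2 and 13 mm height; it starts lying flat on the charging mark. Origin: centre of its underside. Hinge and clasp stand out under 2 mm and catch on nothing.
- riser: low grey ash riser shelf, fixed, along the nightstand's back: 90 mm deep (own x, pointing away from the robot within 0.05 rad), 540 wide (own y), 55 high, with a flat closed front board. Origin: centre of its underside; front face at x = -45 mm in its frame, so the compact touches it with its centre at x = -83 mm. A clock, a potted succulent and the tweezers stand on it.
- phone: phone in a dark blue case, black screen up, lying flat: 68 mm wide (its own x), 138 mm long (its own y), 11 mm thick, 130 to 270 g. Origin: centre of its underside. It starts to the left or the right of the mark, its length roughly across the robot's view (along world y, within 0.35 rad). It slides with ordinary friction and stops when the push stops.
- mark: charging mark: a flat printed round sticker on the nightstand, 110 mm diameter, pale with a teal edge ring, a small teal ring and four ticks; fixed, too thin to feel (under 1 mm, nothing catches on it). Origin: its centre on the surface. The nightstand top is the plane z = 0, reaches from 262 to 862 mm ahead of the robot and 300 mm to either side.
- saucer: yellow ceramic saucer, 104 mm diameter, 18 mm high, on the other side of the mark from the phone; origin: centre of its underside. Leave alone.
- pump_cup: clear acrylic cup with white push-dispenser top, 60 mm diameter, 82 mm high, near a back corner in front of the riser; origin: centre of its underside. Leave alone.
- tweezers: stainless tweezers set in an open grey tray 48 x 116 x 12 mm, long side along its own y, lying on the riser; origin: centre of its underside. Leave alone.
- roller: mint plastic massage roller with two cream balls, 78 mm wide (own x), balls at the +y end, 129 mm long (own y, from -69 to 60 mm), 36 mm high, near the other back corner; origin: on the surface under its middle. Leave alone.
- clock: white alarm clock 45 x 85 x 58 mm standing on the riser; origin: centre of its underside. Leave alone.
- succulent: succulent in a terracotta pot, 64 mm diameter, about 80 mm high, standing on the riser; origin: centre of its underside. Leave alone.
Things that resemble listed ones, but are neither listed nor needed, are in the scene too. What is shaped like the phone but purple is not meant. What is shaped like the compact but purple is not meant.

How it is judged:
By the outcome, as a careful person would: the job done as asked, in the order asked, and still so for the second after the job is handed in, with the robot touching nothing.
It also fails if it takes over 72 s, if anything falls off the work surface, if the arm or the gripper's body presses on something with over 40 N, if the wrist force passes 120 N, or if a joint passes its speed limit or range.

## Working session

There is one attempt and no reset: what is moved stays moved. The work goes in short steps, Python scripts to look and compute and a tool call to move; the robot and the scene stay as the last step left them, time stands still between calls to the robot, and variables do not carry over. Pictures are saved under pics/ and viewed, at most 11 in all, crops included, and the job is handed in when it is done.

Besides the shell and the picture viewer there is one more tool, called after ">>>" by a JSON object that holds its "api" and its "payload". jog_arm: Moves the arm, as the interface text tells. Its arguments: {"type":"object","properties":{"rows":{"type":"array"},"newtons":{"type":"number"}},"required":["rows"]}

```bash
ls; mkdir -p pics; cat > h.py <<'E'
import numpy as np, cv2
from scipy.spatial.transform import Rotation as R
from plant import *
def ray(info,u,v,z):
    d=np.array([(u-info['cx'])/info['fx'],-(v-info['cy'])/info['fy'],-1.0])
    a=np.array(info['attitude'],float)
    M=R.from_rotvec(a).as_matrix() if a.size==3 else a
    p=np.array(info['position']); d=M@d
    return p+d*(z-p[2])/d[2]
def shot(name,fn):
    im,dp=read_camera(name); cv2.imwrite('pics/'+fn,im[:,:,::-1]); return im,dp
E
python3 - <<'E'
from h import *
print(sense()); print(tip_extent if not callable(tip_extent) else tip_extent())
for n in('scene','top','wrist'): print(n,camera_info(n))
a,_=shot('scene','s0.png');b,_=shot('top','t0.png')
cv2.imwrite('pics/t0b.png',cv2.resize(b[:,:,::-1],(800,600)))
cv2.imwrite('pics/s0b.png',cv2.resize(a[:,:,::-1],(800,600)))
E
```

```text
pics
{'t': 0.0, 'joint_positions': array([ 1.24579165,  0.41189212, -0.01269272,  1.5969917 ,  0.00560356,
        1.1343285 , -0.08216383]), 'qvel': array([-0.00084267,  0.001002  ,  0.00035835, -0.00165838,  0.00016769,
       -0.00041112,  0.00043814]), 'tau': array([ 1.56866990e-03, -5.87943220e+01,  6.42807093e-01, -2.91080081e+01,
       -5.37559984e-02,  1.82270753e-02,  1.11506399e-04]), 'tool_pos': array([ 0.15857357, -0.60406003,  0.23283546]), 'eef_rot': array([-3.11418354e+00, -4.02150818e-01,  5.09318109e-04]), 'wrist_force': array([-0.39527285,  0.33276666, -1.01106691]), 'wrist_torque': array([ 0.00444934, -0.06772147,  0.03033033]), 'grip_force': 0.0, 'width': 0.08799950369999995}
0.011
scene {'fx': 413.72443682452206, 'fy': 413.72443682452206, 'cx': 255.25954241143566, 'cy': 183.38971830272425, 'position': array([ 1.16129054, -0.18006439,  0.69031922]), 'attitude': array([0.71465994, 0.52199814, 1.21004787])}
top {'fx': 437.6234486521904, 'fy': 437.6234486521904, 'cx': 255.8684718080418, 'cy': 185.02652399292867, 'position': array([0.45624372, 0.00830673, 1.1030232 ]), 'attitude': array([ 0.05785972, -0.07514457, -1.5487223 ])}
wrist {'fx': 269.5068237844956, 'fy': 269.5068237844956, 'cx': 255.61129031392545, 'cy': 192.83995534051766, 'T_tool_cam': array([[-2.25074942e-05,  9.69718865e-01,  2.44223920e-01,
         6.60974712e-02],
       [ 9.99998612e-01, -3.85031507e-04,  1.62097054e-03,
        -5.43619311e-04],
       [ 1.66591961e-03,  2.44223618e-01, -9.69717510e-01,
        -1.51249688e-01],
       [ 0.00000000e+00,  0.00000000e+00,  0.00000000e+00,
         1.00000000e+00]])}
```

View pics/t0b.png

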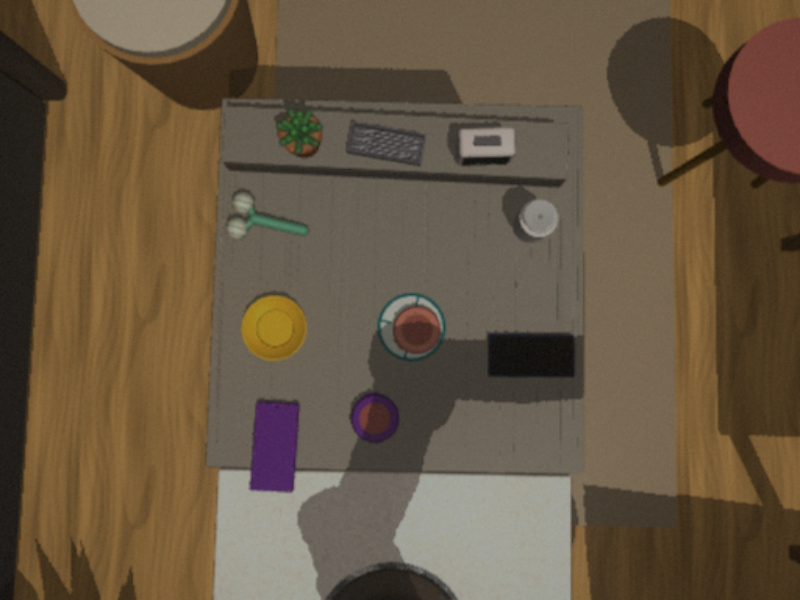

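View pics/s0b.png

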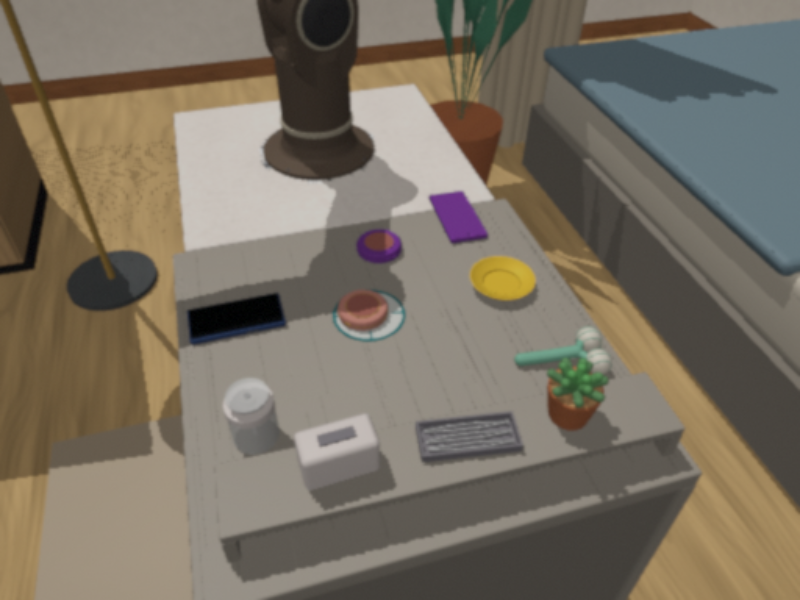

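Top view (800x600): candidates for the compact are the rose one on the mark (416,329) and the purple-rimmed one (375,418, not meant). Candidates for the phone are the black/blue one (531,355) and the purple one (275,446, not meant). I choose the rose compact and the blue phone. The riser front is at row ~172, the saucer at (274,328) and the pump cup at (538,218).

```bash
cat >> h.py <<'E'
def big(m,lo=30):
    c,_=cv2.findContours(m.astype(np.uint8),cv2.RETR_EXTERNAL,cv2.CHAIN_APPROX_NONE)
    return sorted([x for x in c if cv2.contourArea(x)>lo],key=cv2.contourArea)[::-1]
E
python3 - <<'E'
from h import *
im=cv2.imread('pics/t0.png'); I=camera_info('top'); hsv=cv2.cvtColor(im,cv2.COLOR_BGR2HSV)
H,S,V=[hsv[...,i].astype(int) for i in range(3)]
box=np.zeros(H.shape,bool); box[60:300,140:372]=1
def rep(n,m,z):
    for c in big(m&box)[:3]:
        r=cv2.minAreaRect(c); P=np.array([ray(I,u+0.,v,z)[:2] for u,v in cv2.boxPoints(r)])
        e=cv2.fitEllipse(c)
        print(n,cv2.contourArea(c),np.round(r[0],1),'ctr',np.round(P.mean(0),4),'corners',np.round(P,3).tolist(),'ell',np.round(ray(I,*e[0],z)[:2],4),np.round(e[1],1))
rep('rose',((H<12)|(H>170))&(S>70),.0175)
rep('teal',(H>80)&(H<100)&(S>60),0)
rep('black',(V<45),.011)
rep('yellow',(H>18)&(H<32)&(S>150),.018)
cv2.imwrite('pics/crop.png',cv2.resize(im[175:290,215:375],(800,575),interpolation=cv2.INTER_CUBIC))
cv2.imwrite('pics/crop2.png',cv2.resize(im[60:160,135:375],(800,333),interpolation=cv2.INTER_CUBIC))
E
```

```text
rose 659.0 [266.5 210.5] ctr [ 0.4861 -0.0304] corners [[0.521, 0.006], [0.523, -0.066], [0.451, -0.067], [0.449, 0.005]] ell [ 0.4856 -0.03  ] [28.8 29.2]
rose 273.5 [239.8 267.3] ctr [0.3459 0.0326] corners [[0.345, 0.065], [0.378, 0.033], [0.347, 0.0], [0.314, 0.032]] ell [0.3454 0.0332] [18.6 18.9]
teal 1406.0 [263. 209.] ctr [ 0.4903 -0.0221] corners [[0.542, 0.032], [0.544, -0.074], [0.439, -0.076], [0.436, 0.03]] ell [ 0.4905 -0.0219] [42.1 42.6]
black 1430.0 [339.5 227.5] ctr [ 0.4478 -0.2132] corners [[0.48, -0.144], [0.483, -0.282], [0.416, -0.282], [0.413, -0.145]] ell [ 0.4485 -0.2131] [29.6 67.8]
black 83.5 [310.5 103. ] ctr [ 0.7621 -0.1377] corners [[0.766, -0.101], [0.768, -0.175], [0.758, -0.175], [0.756, -0.101]] ell [ 0.7627 -0.1298] [ 3.7 41.1]
yellow 1301.5 [175.  209.5] ctr [0.4839 0.1958] corners [[0.533, 0.247], [0.536, 0.148], [0.434, 0.145], [0.432, 0.243]] ell [0.4843 0.1961] [40.2 41.2]
```

View pics/crop.png

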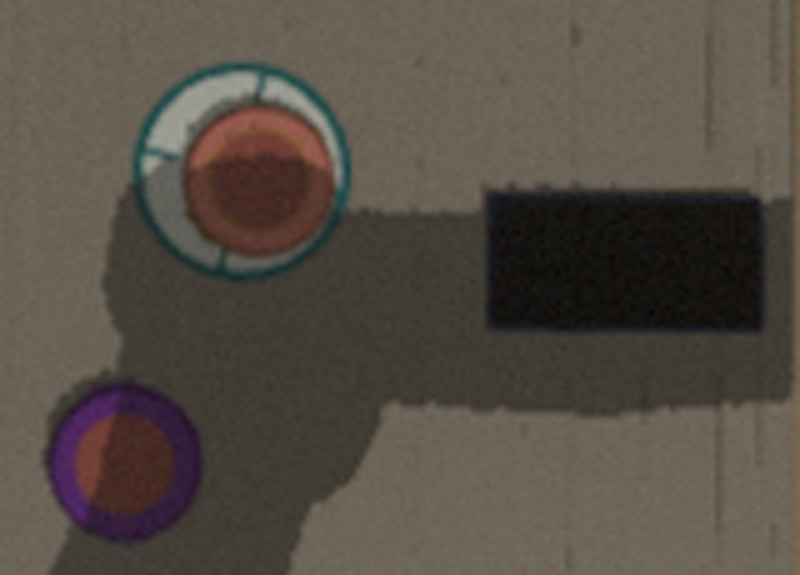

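View pics/crop2.png

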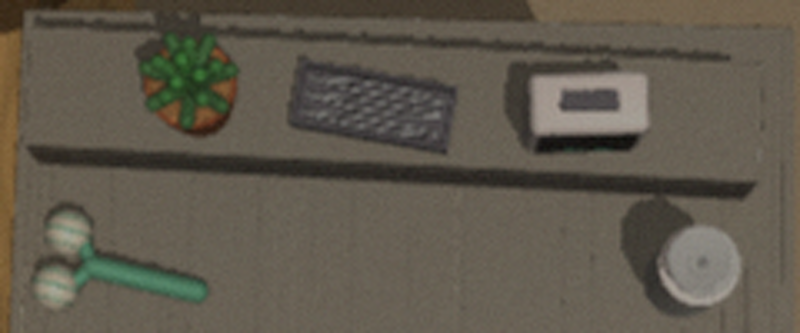

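The crop confirms it: the rose compact with the brass rim sits off-centre on the teal mark, and the phone is black with a dark blue edge. The riser's front bottom edge runs from crop (38,163) to (745,196).

```bash
cat >> h.py <<'E'
def delta(target,yaw_deg):
    "mm offset in tool axes to world target and turn (deg) to make tool x point at world yaw"
    s=sense(); M=R.from_rotvec(s['eef_rot']).as_matrix()
    y=np.degrees(np.arctan2(M[1,0],M[0,0]))
    return np.round(M.T@(np.array(target)-s['tool_pos'])*1000,1), round((y-yaw_deg+180)%360-180,1), np.round(M,3).tolist()
E
python3 - <<'E'
from h import *
I=camera_info('top')
f=lambda x,y:((x+.5)*.3-.5+135,(y+.5)*.3-.5+60)
for p,z in(((38,163),0),((745,196),0),((30,146),.055),((757,183),.055),((700,265),.082)): print(p,np.round(ray(I,*f(*p),z),4))
print(delta([.415,-.03,.10],0))
E
```

```text
(38, 163) [0.7407 0.2822 0.    ]
(745, 196) [ 0.7276 -0.2622  0.    ]
(30, 146) [0.739  0.2749 0.055 ]
(757, 183) [ 0.724  -0.2575  0.055 ]
(700, 265) [ 0.6568 -0.2101  0.082 ]
(array([ 393.9, -489.9,  133.6]), np.float64(14.7), [[0.967, 0.254, -0.0], [0.254, -0.967, 0.001], [-0.0, -0.001, -1.0]])
```

>>> {"api": "jog_arm", "payload": {"rows": [{"fingers": 40,"offset": [40,-50,0],"turn": 2},{"fingers": 40,"offset": [70,-87,5],"turn": 4},{"fingers": 40,"offset": [100,-124,10],"turn": 6},{"fingers": 40,"offset": [130,-162,20],"turn": 8},{"fingers": 40,"offset": [160,-199,30],"turn": 10},{"fingers": 40,"offset": [190,-236,40],"turn": 12},{"fingers": 40,"offset": [220,-274,50],"turn": 14.7},{"fingers": 40,"offset": [250,-311,60],"turn": 14.7},{"fingers": 40,"offset": [280,-348,70],"turn": 14.7},{"fingers": 40,"offset": [310,-386,80],"turn": 14.7},{"fingers": 40,"offset": [340,-423,90],"turn": 14.7},{"fingers": 40,"offset": [370,-460,90],"turn": 14.7}]}}

```text
t: 1.3
tool_pos: [0.3993, -0.0637, 0.1427]
eef_rot: [-3.141, 0.0, 0.002]
wrist_force: [0.6, -0.5, -0.5]
width: 0.0399
grip_force: 0.0
```

```bash
python3 - <<'E'
from h import *
s=sense();print(s['t'],s['tool_pos'],s['width'],delta([.427,-.03,.016],0))
E
```

```text
1.3 [ 0.39926785 -0.06371387  0.14266922] 0.039871662383645694 (array([ 27.9, -33.7, 126.6]), np.float64(-0.0), [[1.0, -0.0, -0.002], [-0.0, -1.0, 0.0], [-0.002, -0.0, -1.0]])
```

>>> {"api": "jog_arm", "payload": {"rows": [{"fingers": 40,"offset": [14,-17,20],"turn": 0},{"fingers": 40,"offset": [28,-33.7,45],"turn": 0},{"fingers": 40,"offset": [28,-33.7,70],"turn": 0},{"fingers": 40,"offset": [28,-33.7,90],"turn": 0},{"fingers": 40,"offset": [28,-33.7,105],"turn": 0},{"fingers": 40,"offset": [28,-33.7,115],"turn": 0},{"fingers": 40,"offset": [28,-33.7,122],"turn": 0},{"fingers": 40,"offset": [28,-33.7,125],"turn": 0},{"fingers": 40,"offset": [28,-33.7,125],"turn": 0}]}}

```text
t: 2.2
tool_pos: [0.4278, -0.0319, 0.0187]
eef_rot: [3.142, 0.0, -0.0]
wrist_force: [-0.0, 0.1, 0.7]
width: 0.0399
grip_force: 0.0
```

```bash
python3 - <<'E'
from h import *
print(sense()['tool_pos']);im,_=shot('wrist','w1.png')
E
```

```text
[ 0.42779755 -0.0319457   0.01865395]
```

View pics/w1.png

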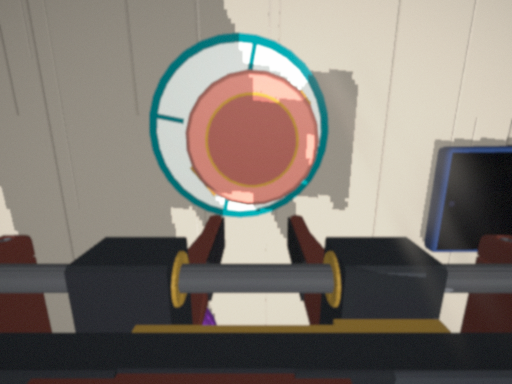

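The fingertips straddle the compact symmetrically: it is at about (252,137), the fingers at u≈222 and u≈288. Pushing away from the robot now.

>>> {"api": "jog_arm", "payload": {"rows": [{"fingers": 40,"offset": [4,0,2],"turn": 0},{"fingers": 40,"offset": [8,0,3],"turn": 0},{"fingers": 40,"offset": [12,0,3],"turn": 0},{"fingers": 40,"offset": [17,0,3],"turn": 0},{"fingers": 40,"offset": [22,0,3],"turn": 0},{"fingers": 40,"offset": [27,0,3],"turn": 0},{"fingers": 40,"offset": [32,0,3],"turn": 0},{"fingers": 40,"offset": [37,0,3],"turn": 0},{"fingers": 40,"offset": [42,0,3],"turn": 0},{"fingers": 40,"offset": [47,0,3],"turn": 0},{"fingers": 40,"offset": [52,0,3],"turn": 0},{"fingers": 40,"offset": [57,0,3],"turn": 0}]}}

```text
t: 3.45
tool_pos: [0.4852, -0.0319, 0.0156]
eef_rot: [3.142, 0.0, -0.0]
wrist_force: [-1.1, 0.0, 0.9]
width: 0.04
grip_force: 0.5
```

>>> {"api": "jog_arm", "payload": {"rows": [{"fingers": 40,"offset": [5,0,0],"turn": 0},{"fingers": 40,"offset": [10,0,0],"turn": 0},{"fingers": 40,"offset": [15,0,0],"turn": 0},{"fingers": 40,"offset": [20,0,0],"turn": 0},{"fingers": 40,"offset": [25,0,0],"turn": 0},{"fingers": 40,"offset": [30,0,0],"turn": 0},{"fingers": 40,"offset": [35,0,0],"turn": 0},{"fingers": 40,"offset": [40,0,0],"turn": 0},{"fingers": 40,"offset": [45,0,0],"turn": 0},{"fingers": 40,"offset": [50,0,0],"turn": 0},{"fingers": 40,"offset": [55,0,0],"turn": 0},{"fingers": 40,"offset": [60,0,0],"turn": 0}]}}

```text
t: 4.65
tool_pos: [0.5452, -0.0319, 0.0156]
eef_rot: [3.142, 0.0, -0.0]
wrist_force: [-0.3, 0.4, 0.4]
width: 0.0397
grip_force: 0.5
```

>>> {"api": "jog_arm", "payload": {"rows": [{"fingers": 40,"offset": [5,0,0],"turn": 0},{"fingers": 40,"offset": [10,0,0],"turn": 0},{"fingers": 40,"offset": [15,0,0],"turn": 0},{"fingers": 40,"offset": [20,0,0],"turn": 0},{"fingers": 40,"offset": [25,0,0],"turn": 0},{"fingers": 40,"offset": [30,0,0],"turn": 0},{"fingers": 40,"offset": [35,0,0],"turn": 0},{"fingers": 40,"offset": [40,0,0],"turn": 0},{"fingers": 40,"offset": [45,0,0],"turn": 0},{"fingers": 40,"offset": [50,0,0],"turn": 0},{"fingers": 40,"offset": [55,0,0],"turn": 0},{"fingers": 40,"offset": [60,0,0],"turn": 0}]}}

```text
t: 5.85
tool_pos: [0.6052, -0.0319, 0.0156]
eef_rot: [3.142, 0.0, 0.0]
wrist_force: [-0.9, 0.8, 0.2]
width: 0.0403
grip_force: 0.5
```

```bash
python3 - <<'E'
from h import *
s=sense();print(s['tool_pos'],s['wrist_force']);im,_=shot('wrist','w2.png')
E
```

```text
[ 0.60518249 -0.03186031  0.01564622] [-0.91475506  0.84787366  0.18218643]
```

View pics/w2.png

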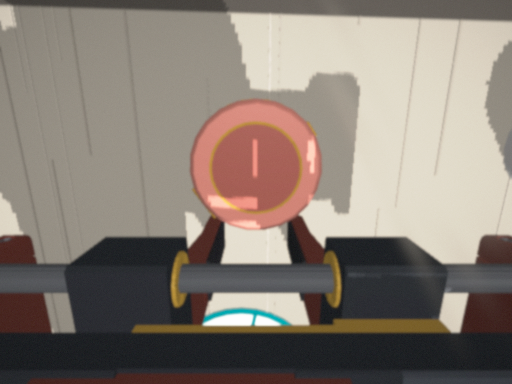

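The compact sits cradled at (256,165). The riser foot shows at row ~17.

>>> {"api": "jog_arm", "payload": {"rows": [{"fingers": 40,"offset": [4,0,0],"turn": 0},{"fingers": 40,"offset": [8,0,0],"turn": 0},{"fingers": 40,"offset": [12,0,0],"turn": 0},{"fingers": 40,"offset": [16,0,0],"turn": 0},{"fingers": 40,"offset": [20,0,0],"turn": 0},{"fingers": 40,"offset": [24,0,0],"turn": 0},{"fingers": 40,"offset": [28,0,0],"turn": 0},{"fingers": 40,"offset": [31,0,0],"turn": 0},{"fingers": 40,"offset": [34,0,0],"turn": 0},{"fingers": 40,"offset": [36,0,0],"turn": 0},{"fingers": 40,"offset": [38,0,0],"turn": 0},{"fingers": 40,"offset": [40,0,0],"turn": 0}]}}

```text
t: 7.1
tool_pos: [0.6448, -0.0319, 0.0156]
eef_rot: [3.142, 0.0, -0.0]
wrist_force: [-0.5, -0.8, 0.4]
width: 0.0401
grip_force: 0.4
```

```bash
cat > gap.py <<'E'
from h import *
s=sense();im,_=shot('wrist','w3.png');I=camera_info('wrist')
T=np.eye(4);T[:3,:3]=R.from_rotvec(s['eef_rot']).as_matrix();T[:3,3]=s['tool_pos'];T=T@I['T_tool_cam']
J=dict(I,position=T[:3,3],attitude=T[:3,:3])
hsv=cv2.cvtColor(im,cv2.COLOR_RGB2HSV);H,S,V=[hsv[...,i].astype(int) for i in range(3)]
m=((H<12)|(H>170))&(S>80);m[215:]=0
c=big(m)[0];pts=c[c[:,0,1]<210][:,0]
P=np.array([ray(J,u,v,.013)[:2] for u,v in pts]); A=np.c_[2*P,np.ones(len(P))]
q=np.linalg.lstsq(A,(P**2).sum(1),rcond=None)[0];print('compact',q[:2],'r',np.sqrt(q[2]+q[:2]@q[:2]))
for u in (200,256,310):
    col=im[:int(pts[:,1].min())+8,u].mean(1);print(u,[int(x) for x in col[::3]])
print(s['tool_pos'],s['wrist_force'])
E
python3 gap.py
```

```text
compact [ 0.68693211 -0.03108169] r 0.03739941318251861
200 [158, 138, 110, 129, 127, 130, 130, 130, 131, 129, 103, 72, 72, 96, 147, 149, 147, 147, 149, 150, 151, 150, 148, 129, 99, 91, 91, 75, 76, 76, 138, 152, 152, 152, 152, 151]
256 [211, 215, 217, 219, 219, 220, 220, 220, 220, 222, 223, 222, 222, 222, 221, 223, 222, 222, 180, 150, 150, 150, 151, 141, 120, 89, 95, 86, 93, 105, 117, 150, 153, 137, 148, 168]
310 [218, 219, 219, 220, 220, 219, 219, 221, 221, 219, 220, 221, 221, 222, 222, 222, 223, 222, 223, 222, 223, 223, 223, 222, 213, 167, 130, 139, 110, 107, 105, 134, 153, 153, 152, 152]
[ 0.64483932 -0.0319058   0.01563033] [-0.45094006 -0.79567033  0.3943352 ]
```

>>> {"api": "jog_arm", "payload": {"rows": [{"fingers": 40,"offset": [1,0,0],"turn": 0},{"fingers": 40,"offset": [2,0,0],"turn": 0},{"fingers": 40,"offset": [3,0,0],"turn": 0},{"fingers": 40,"offset": [4,0,0],"turn": 0},{"fingers": 40,"offset": [5,0,0],"turn": 0},{"fingers": 40,"offset": [5,0,0],"turn": 0}]}}

```text
t: 7.75
tool_pos: [0.6498, -0.0319, 0.0156]
eef_rot: [3.142, 0.0, 0.0]
wrist_force: [-1.2, -0.4, -0.1]
width: 0.04
grip_force: 0.3
```

>>> {"api": "jog_arm", "payload": {"rows": [{"fingers": 40,"offset": [0.7,0,0],"turn": 0},{"fingers": 40,"offset": [1.4,0,0],"turn": 0},{"fingers": 40,"offset": [2,0,0],"turn": 0},{"fingers": 40,"offset": [2,0,0],"turn": 0}]}}

```text
t: 8.15
tool_pos: [0.6504, -0.0318, 0.0154]
eef_rot: [3.141, 0.001, -0.005]
wrist_force: [-7.2, 0.5, 3.6]
width: 0.0401
grip_force: 3.0
```

Contact with the riser shows as a 7 N reaction at x = 0.650. I back straight off, then lift.

>>> {"api": "jog_arm", "payload": {"rows": [{"fingers": 40,"offset": [-1,0,0],"turn": 0},{"fingers": 40,"offset": [-3,0,0],"turn": 0},{"fingers": 40,"offset": [-8,0,0],"turn": 0},{"fingers": 40,"offset": [-18,0,0],"turn": 0},{"fingers": 40,"offset": [-35,0,0],"turn": 0},{"fingers": 40,"offset": [-60,0,-15],"turn": 0},{"fingers": 60,"offset": [-90,20,-45],"turn": 0},{"fingers": 80,"offset": [-120,50,-75],"turn": 0},{"fingers": 80,"offset": [-150,80,-85],"turn": 0},{"fingers": 80,"offset": [-185,110,-85],"turn": 0},{"fingers": 80,"offset": [-220,145,-85],"turn": 0},{"fingers": 80,"offset": [-255,180,-85],"turn": 0}]}}

```text
t: 9.35
tool_pos: [0.395, -0.2129, 0.101]
eef_rot: [3.141, 0.001, 0.002]
wrist_force: [0.5, -1.0, 0.0]
width: 0.0795
grip_force: 0.0
```

```bash
cat > top.py <<'E'
from h import *
import sys
im,_=shot('top',sys.argv[1]); I=camera_info('top'); hsv=cv2.cvtColor(im,cv2.COLOR_RGB2HSV)
H,S,V=[hsv[...,i].astype(int) for i in range(3)]
box=np.zeros(H.shape,bool); box[100:300,140:372]=1
for n,m,z in (('rose',((H<12)|(H>170))&(S>70),.0175),('black',V<45,.011),('teal',(H>80)&(H<100)&(S>60),0)):
    for c in big(m&box)[:2]:
        r=cv2.minAreaRect(c);P=np.array([ray(I,u,v,z)[:2] for u,v in cv2.boxPoints(r)])
        print(n,cv2.contourArea(c),np.round(P.mean(0),4),np.round(P,3).tolist())
s=sense();print(s['tool_pos'],s['t'])
E
python3 top.py t1.png; python3 -c "
from h import *
print(delta([.39,-.213,.0155],0))
I=camera_info('wrist');s=sense()
im,d=shot('wrist','w4.png')"
```

```text
rose 673.5 [ 0.6924 -0.0316] [[0.729, 0.006], [0.73, -0.068], [0.656, -0.069], [0.655, 0.004]]
rose 277.0 [0.3453 0.0332] [[0.345, 0.065], [0.377, 0.034], [0.346, 0.001], [0.314, 0.032]]
black 3160.5 [ 0.3772 -0.2185] [[0.48, -0.144], [0.483, -0.292], [0.274, -0.291], [0.272, -0.146]]
black 76.0 [ 0.7621 -0.1377] [[0.766, -0.101], [0.768, -0.175], [0.758, -0.175], [0.756, -0.101]]
teal 1403.0 [ 0.4903 -0.0221] [[0.542, 0.032], [0.544, -0.074], [0.439, -0.076], [0.436, 0.03]]
[ 0.38798452 -0.21901028  0.10028914] 9.4
(array([ 2.4, -6.3, 84.8]), np.float64(-0.4), [[1.0, -0.008, -0.005], [-0.008, -1.0, -0.003], [-0.005, 0.003, -1.0]])
```

View pics/t1.png

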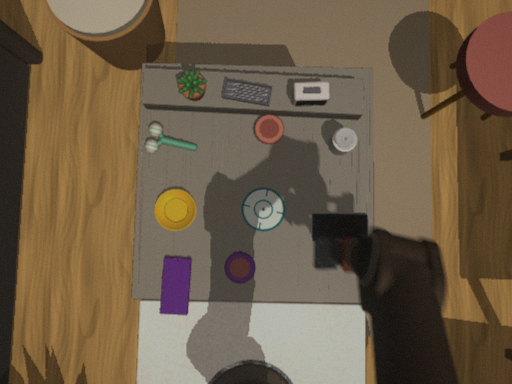

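The compact lies flush at the riser (267,128) and the mark at (263,209) is free. The gripper is above the phone's near side, so I lower it in front of the phone.

>>> {"api": "jog_arm", "payload": {"rows": [{"fingers": 80,"offset": [0,-3,15],"turn": 0},{"fingers": 80,"offset": [0,-6,35],"turn": 0},{"fingers": 80,"offset": [0,-6,55],"turn": 0},{"fingers": 80,"offset": [0,-6,70],"turn": 0},{"fingers": 80,"offset": [0,-6,80],"turn": 0},{"fingers": 80,"offset": [0,-6,85],"turn": 0},{"fingers": 80,"offset": [0,-6,85],"turn": 0}]}}

```text
t: 10.15
tool_pos: [0.3967, -0.2055, 0.0154]
eef_rot: [-3.141, -0.001, 0.001]
wrist_force: [-0.1, -0.1, 0.2]
width: 0.0796
grip_force: 0.0
```

```bash
python3 -c "
from h import *
s=sense();print(s['wrist_force'],s['width'],delta([.4464,-.213,.0155],0))
im,d=shot('wrist','w5.png')"
```

```text
[-0.14169741 -0.14547436  0.24237541] 0.07957782223341593 (array([49.7,  7.5, -0.2]), np.float64(0.0), [[1.0, 0.001, -0.0], [0.001, -1.0, 0.0], [-0.0, -0.0, -1.0]])
```

View pics/w5.png

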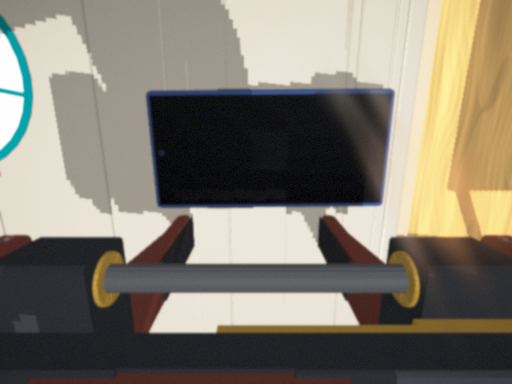

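The phone (near edge at row 206, u 158–383) lies just ahead of both fingers. I push it 50 mm forward, which also squares it.

>>> {"api": "jog_arm", "payload": {"rows": [{"fingers": 80,"offset": [0,7.5,0],"turn": 0},{"fingers": 80,"offset": [4,7.5,0],"turn": 0},{"fingers": 80,"offset": [8,7.5,0],"turn": 0},{"fingers": 80,"offset": [12,7.5,0],"turn": 0},{"fingers": 80,"offset": [16,7.5,0],"turn": 0},{"fingers": 80,"offset": [20,7.5,0],"turn": 0},{"fingers": 80,"offset": [24,7.5,0],"turn": 0},{"fingers": 80,"offset": [28,7.5,0],"turn": 0},{"fingers": 80,"offset": [32,7.5,0],"turn": 0},{"fingers": 80,"offset": [36,7.5,0],"turn": 0},{"fingers": 80,"offset": [40,7.5,0],"turn": 0},{"fingers": 80,"offset": [43,7.5,0],"turn": 0}]}}

```text
t: 11.4
tool_pos: [0.4405, -0.2134, 0.0156]
eef_rot: [-3.142, -0.001, -0.001]
wrist_force: [-1.7, 0.8, -0.4]
width: 0.08
grip_force: 0.9
```

>>> {"api": "jog_arm", "payload": {"rows": [{"fingers": 80,"offset": [2,0,0],"turn": 0},{"fingers": 80,"offset": [4,0,0],"turn": 0},{"fingers": 80,"offset": [5.5,0,0],"turn": 0},{"fingers": 80,"offset": [6.5,0,0],"turn": 0},{"fingers": 80,"offset": [6.5,0,0],"turn": 0}]}}

```text
t: 11.9
tool_pos: [0.4467, -0.2134, 0.0157]
eef_rot: [3.142, 0.0, 0.001]
wrist_force: [-1.2, 0.1, -0.4]
width: 0.0801
grip_force: 0.2
```

```bash
cat > ph.py <<'E'
from h import *
import sys
s=sense();im,_=shot('wrist',sys.argv[1]);I=camera_info('wrist')
T=np.eye(4);T[:3,:3]=R.from_rotvec(s['eef_rot']).as_matrix();T[:3,3]=s['tool_pos'];T=T@I['T_tool_cam']
J=dict(I,position=T[:3,3],attitude=T[:3,:3])
hsv=cv2.cvtColor(im,cv2.COLOR_RGB2HSV);H,S,V=[hsv[...,i].astype(int) for i in range(3)]
lim=int(sys.argv[2]) if len(sys.argv)>2 else 384
dark=((V<60)|((H>105)&(H<128)&(S>120))); dark[lim:]=0
for n,m,z in(('phone',dark,.011),('teal',(H>82)&(H<98)&(S>120),0)):
    for c in big(m,800)[:2]:
        W=np.array([ray(J,u,v,z)[:2]*1000 for u,v in c[:,0]],np.float32)
        r=cv2.minAreaRect(W);e=cv2.fitEllipse(W)
        print(n,np.round(r[0],1),np.round(r[1],1),round(r[2],1),'ell',np.round(e[0],1),np.round(e[1],1),c[:,0].min(0),c[:,0].max(0))
print(s['tool_pos'],s['wrist_force'],s['t'])
E
python3 ph.py w6.png 212
```

```text
phone [ 493.4 -212. ] [ 62.9 133.8] 0.0 ell [ 492.2 -207.6] [ 70.4 156.1] [134 102] [367 211]
teal [480.3 -62.5] [21.7 84.7] 77.0 ell [481.2 -58.4] [25.8 75.3] [  0 105] [ 35 235]
[ 0.44672321 -0.21339837  0.01567426] [-1.22985537  0.0911313  -0.39625891] 11.9
```

>>> {"api": "jog_arm", "payload": {"rows": [{"fingers": 80,"offset": [-2,0,0],"turn": 0},{"fingers": 80,"offset": [-8,0,0],"turn": 0},{"fingers": 80,"offset": [-20,0,-5],"turn": 0},{"fingers": 60,"offset": [-25,10,-30],"turn": 0},{"fingers": 40,"offset": [-20,25,-55],"turn": 0},{"fingers": 24,"offset": [-10,40,-75],"turn": 0},{"fingers": 24,"offset": [5,60,-75],"turn": 0},{"fingers": 24,"offset": [20,80,-75],"turn": 0},{"fingers": 24,"offset": [44,98,-75],"turn": 0},{"fingers": 24,"offset": [44,98,-75],"turn": 0}]}}

```text
t: 12.95
tool_pos: [0.4917, -0.3138, 0.0911]
eef_rot: [3.14, -0.003, 0.004]
wrist_force: [0.3, 1.1, 0.1]
width: 0.0272
grip_force: 0.0
```

```bash
python3 top.py t2.png; python3 -c "
from h import *
s=sense();print(s['joint_positions'],delta([.4905,-.311,.0155],90))"
```

```text
rose 679.0 [ 0.6911 -0.0316] [[0.729, 0.006], [0.73, -0.068], [0.654, -0.069], [0.652, 0.004]]
rose 275.5 [0.3459 0.0326] [[0.345, 0.065], [0.378, 0.033], [0.347, 0.0], [0.314, 0.032]]
black 1506.0 [ 0.4977 -0.218 ] [[0.535, -0.144], [0.538, -0.292], [0.46, -0.292], [0.457, -0.144]]
black 147.5 [ 0.7307 -0.2044] [[0.726, -0.144], [0.739, -0.145], [0.735, -0.264], [0.723, -0.264]]
teal 1398.0 [ 0.4903 -0.0221] [[0.542, 0.032], [0.544, -0.074], [0.439, -0.076], [0.436, 0.03]]
[ 0.49016157 -0.31212447  0.09065488] 13.0
[ 0.72630008  0.51955869 -0.32415284  1.82668505  0.215927    0.82949549
 -1.27618536] (array([ 0.3, -1.1, 75.2]), np.float64(-90.1), [[1.0, -0.001, 0.0], [-0.001, -1.0, -0.0], [0.0, 0.0, -1.0]])
```

>>> {"api": "jog_arm", "payload": {"rows": [{"fingers": 24,"offset": [0,0,0],"turn": -8},{"fingers": 24,"offset": [0,0,0],"turn": -16},{"fingers": 24,"offset": [0,0,0],"turn": -24},{"fingers": 24,"offset": [0,0,0],"turn": -32},{"fingers": 24,"offset": [0,0,0],"turn": -40},{"fingers": 24,"offset": [0,0,0],"turn": -48},{"fingers": 24,"offset": [0,0,0],"turn": -56},{"fingers": 24,"offset": [0,0,0],"turn": -64},{"fingers": 24,"offset": [0,0,0],"turn": -72},{"fingers": 24,"offset": [0,0,0],"turn": -80},{"fingers": 24,"offset": [0,0,0],"turn": -87},{"fingers": 24,"offset": [0,0,0],"turn": -90}]}}

```text
t: 14.2
tool_pos: [0.4886, -0.3105, 0.0906]
eef_rot: [-2.214, -2.227, 0.002]
wrist_force: [0.2, -0.7, -0.4]
width: 0.0238
grip_force: 0.0
```

```bash
python3 -c "
from h import *
s=sense();print(s['joint_positions'],s['width'],delta([.4905,-.312,.0155],90))"; python3 ph.py w7.png
```

```text
[ 0.99387568  0.60070607 -0.70389807  1.81230252  0.4828736   0.90908703
  0.07644475] 0.02382670367079427 (array([-1.5,  2. , 75.1]), np.float64(0.3), [[-0.006, 1.0, -0.002], [1.0, 0.006, 0.0], [0.0, -0.002, -1.0]])
phone [ 489.8 -477. ] [544.9  69.4] 0.4 ell [ 582.5 -476.8] [ 62.3 993.6] [  0 328] [511 383]
phone [ 491.1 -215.5] [ 65.2 125.9] 0.3 ell [ 491.  -214.9] [ 72.5 156.8] [218   0] [303 167]
[ 0.48864836 -0.31052478  0.0906045 ] [ 0.22082802 -0.69077512 -0.42704727] 14.2
```

>>> {"api": "jog_arm", "payload": {"rows": [{"fingers": 24,"offset": [-1,1,15],"turn": 0},{"fingers": 24,"offset": [-2,2,35],"turn": 0.3},{"fingers": 24,"offset": [-2,2,52],"turn": 0.3},{"fingers": 24,"offset": [-2,2,65],"turn": 0.3},{"fingers": 24,"offset": [-2,2,72],"turn": 0.3},{"fingers": 24,"offset": [-2,2,75],"turn": 0.3},{"fingers": 24,"offset": [-2,2,75],"turn": 0.3},{"fingers": 24,"offset": [-2,2,75],"turn": 0.3}]}}

```text
t: 15.05
tool_pos: [0.4927, -0.3135, 0.0161]
eef_rot: [2.226, 2.215, 0.0]
wrist_force: [0.4, 0.0, -0.2]
width: 0.0242
grip_force: 0.0
```

```bash
python3 ph.py w8.png 230; python3 -c "
from h import *
print(delta([.4905,-.101,.0155],90)[:2])"
```

```text
phone [ 491.3 -232.1] [94.4 65.8] 89.8 ell [ 491.5 -231.3] [ 74.7 114.5] [188   0] [317 182]
[ 0.49271136 -0.31349767  0.0161402 ] [ 0.35109375  0.04874052 -0.18083172] 15.05
(array([212.6,  -3.3,   0.6]), np.float64(-0.3))
```

View pics/w8.png

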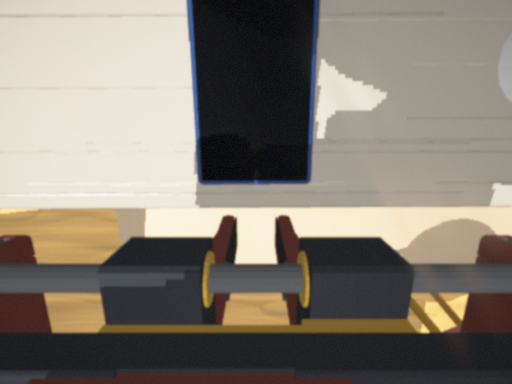

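The finger pair (u≈256) is centred on the phone's end (u≈255, row 183). Pushing toward the mark now.

>>> {"api": "jog_arm", "payload": {"rows": [{"fingers": 24,"offset": [4,-0.5,0],"turn": -0.3},{"fingers": 24,"offset": [8,-1,0],"turn": -0.3},{"fingers": 24,"offset": [12,-1,0],"turn": -0.3},{"fingers": 24,"offset": [16,-1,0],"turn": -0.3},{"fingers": 24,"offset": [20,-1,0],"turn": -0.3},{"fingers": 24,"offset": [24,-1,0],"turn": -0.3},{"fingers": 24,"offset": [29,-1,0],"turn": -0.3},{"fingers": 24,"offset": [34,-1,0],"turn": -0.3},{"fingers": 24,"offset": [39,-1,0],"turn": -0.3},{"fingers": 24,"offset": [44,-1,0],"turn": -0.3},{"fingers": 24,"offset": [49,-1,0],"turn": -0.3},{"fingers": 24,"offset": [54,-1,0],"turn": -0.3}]}}

```text
t: 16.3
tool_pos: [0.4916, -0.259, 0.0157]
eef_rot: [2.221, 2.222, -0.0]
wrist_force: [-0.2, -2.1, 1.2]
width: 0.0242
grip_force: 1.0
```

>>> {"api": "jog_arm", "payload": {"rows": [{"fingers": 24,"offset": [5,0,0],"turn": 0},{"fingers": 24,"offset": [10,0,0],"turn": 0},{"fingers": 24,"offset": [15,0,0],"turn": 0},{"fingers": 24,"offset": [20,0,0],"turn": 0},{"fingers": 24,"offset": [25,0,0],"turn": 0},{"fingers": 24,"offset": [30,0,0],"turn": 0},{"fingers": 24,"offset": [35,0,0],"turn": 0},{"fingers": 24,"offset": [40,0,0],"turn": 0},{"fingers": 24,"offset": [45,0,0],"turn": 0},{"fingers": 24,"offset": [50,0,0],"turn": 0},{"fingers": 24,"offset": [55,0,0],"turn": 0},{"fingers": 24,"offset": [60,0,0],"turn": 0}]}}

```text
t: 17.5
tool_pos: [0.4915, -0.199, 0.0156]
eef_rot: [-2.221, -2.222, 0.0]
wrist_force: [0.0, -2.5, 2.8]
width: 0.0237
grip_force: 1.3
```

```bash
python3 ph.py w9.png 212; python3 -c "
from h import *
print(delta([.4905,-.101,.0155],90)[:2])"; python3 top.py t3.png
```

```text
phone [ 491.5 -126.6] [ 65.6 111.9] 0.0 ell [ 491.6 -125.8] [ 74.2 138.5] [193   0] [320 211]
[ 0.49154061 -0.19898121  0.0156386 ] [ 0.01846306 -2.47587027  2.84715174] 17.5
(array([96.8, -1. ,  0.2]), np.float64(0.1))
rose 672.5 [ 0.693  -0.0322] [[0.692, 0.02], [0.746, -0.031], [0.694, -0.085], [0.64, -0.034]]
rose 274.0 [0.3453 0.0332] [[0.345, 0.065], [0.377, 0.034], [0.346, 0.001], [0.314, 0.032]]
black 4132.5 [ 0.4814 -0.1719] [[0.591, -0.05], [0.596, -0.292], [0.372, -0.292], [0.367, -0.054]]
black 73.0 [ 0.7634 -0.1377] [[0.766, -0.101], [0.768, -0.175], [0.76, -0.175], [0.759, -0.101]]
teal 57.5 [ 0.4899 -0.015 ] [[0.54, 0.034], [0.546, -0.058], [0.439, -0.064], [0.434, 0.028]]
[ 0.49154682 -0.19805351  0.01557275] 17.6
```

>>> {"api": "jog_arm", "payload": {"rows": [{"fingers": 24,"offset": [5,0,0],"turn": 0},{"fingers": 24,"offset": [10,0,0],"turn": 0},{"fingers": 24,"offset": [15,0,0],"turn": 0},{"fingers": 24,"offset": [20,0,0],"turn": 0},{"fingers": 24,"offset": [25,0,0],"turn": 0},{"fingers": 24,"offset": [30,-0.5,0],"turn": 0},{"fingers": 24,"offset": [35,-0.5,0],"turn": 0},{"fingers": 24,"offset": [40,-0.5,0],"turn": 0},{"fingers": 24,"offset": [45,-0.5,0],"turn": 0},{"fingers": 24,"offset": [50,-0.5,0],"turn": 0},{"fingers": 24,"offset": [55,-0.5,0],"turn": 0},{"fingers": 24,"offset": [60,-0.5,0],"turn": 0}]}}

```text
t: 18.8
tool_pos: [0.491, -0.139, 0.0156]
eef_rot: [2.221, 2.222, -0.0]
wrist_force: [-0.1, -0.8, -0.6]
width: 0.0235
grip_force: 0.5
```

>>> {"api": "jog_arm", "payload": {"rows": [{"fingers": 24,"offset": [4,0,0],"turn": 0},{"fingers": 24,"offset": [8,0,0],"turn": 0},{"fingers": 24,"offset": [12,0,0],"turn": 0},{"fingers": 24,"offset": [16,0,0],"turn": 0},{"fingers": 24,"offset": [20,0,0],"turn": 0},{"fingers": 24,"offset": [23,0,0],"turn": 0},{"fingers": 24,"offset": [26,0,0],"turn": 0},{"fingers": 24,"offset": [28,0,0],"turn": 0},{"fingers": 24,"offset": [30,0,0],"turn": 0},{"fingers": 24,"offset": [31,0,0],"turn": 0},{"fingers": 24,"offset": [32,0,0],"turn": 0},{"fingers": 24,"offset": [32,0,0],"turn": 0}]}}

```text
t: 20.0
tool_pos: [0.4911, -0.1073, 0.0157]
eef_rot: [-2.221, -2.222, -0.0]
wrist_force: [-0.0, -1.7, -0.3]
width: 0.024
grip_force: 0.3
```

```bash
python3 ph.py w10.png 212; python3 -c "
from h import *
print(delta([.4905,-.101,.0155],90)[:2])"
```

```text
phone [491.3 -34.9] [ 65.7 111.9] 0.0 ell [491.3 -34.2] [ 74.  138.4] [193   0] [321 211]
teal [445.2 -20.2] [84.6 20.9] 90.0 ell [449.1 -20.9] [24.6 73.7] [160   7] [199 162]
[ 0.49105729 -0.10725975  0.01565551] [-0.01633556 -1.6989118  -0.32501156] 20.0
(array([ 6.3, -0.6,  0.2]), np.float64(0.0))
```

View pics/w10.png

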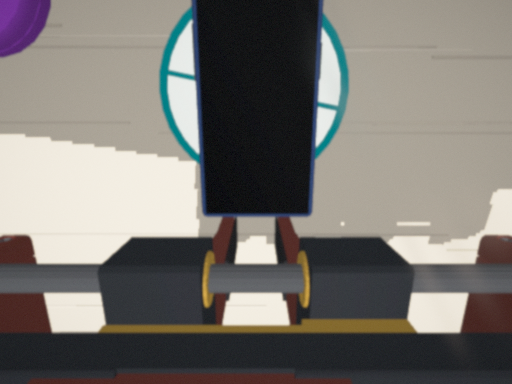

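The phone lies over the mark, with its near end at row 213. The mark's arcs show on both sides (u 160–199 and 320–348). I fit a circle to the arcs before the last few millimetres.

```bash
cat > arc.py <<'E'
from h import *
import sys
s=sense();im,_=shot('wrist',sys.argv[1]);I=camera_info('wrist')
T=np.eye(4);T[:3,:3]=R.from_rotvec(s['eef_rot']).as_matrix();T[:3,3]=s['tool_pos'];T=T@I['T_tool_cam']
J=dict(I,position=T[:3,3],attitude=T[:3,:3])
hsv=cv2.cvtColor(im,cv2.COLOR_RGB2HSV);H,S,V=[hsv[...,i].astype(int) for i in range(3)]
m=(H>82)&(H<98)&(S>110);m[200:]=0
v,u=np.nonzero(m);P=np.array([ray(J,a,b,0)[:2]*1000 for a,b in zip(u,v)])
c=np.array([490.4,-22.0])
from scipy.optimize import least_squares
k=abs(np.hypot(*(P-c).T)-53)<6;P=P[k]
f=least_squares(lambda q:np.hypot(P[:,0]-q[0],P[:,1]-q[1])-q[2],[*c,53],loss='soft_l1')
print(f.x,len(P),(P[:,0]>490).sum())
# phone edges at rows
dark=((V<60)|((H>105)&(H<128)&(S>120)))
for r in (60,120,180):
    x=np.nonzero(dark[r,170:350])[0]+170
    print(r,[np.round(ray(J,a,r,.0105)[:2]*1000,1) for a in (x.min()-.5,x.max()+.5)])
E
python3 arc.py w11.png
```

```text
[489.4463994  -20.51015854  52.71142752] 2189 977
60 [array([458.6,  -6.7]), array([524.1,  -6.6])]
120 [array([458.6, -37.5]), array([523.6, -37.5])]
180 [array([458.6, -71.8]), array([523.7, -71.8])]
```

>>> {"api": "jog_arm", "payload": {"rows": [{"fingers": 24,"offset": [2,0,0],"turn": 0},{"fingers": 24,"offset": [4,0,0],"turn": 0},{"fingers": 24,"offset": [5.5,0,0],"turn": 0},{"fingers": 24,"offset": [6.5,0,0],"turn": 0},{"fingers": 24,"offset": [6.5,0,0],"turn": 0},{"fingers": 24,"offset": [4,0,0],"turn": 0},{"fingers": 24,"offset": [-4,0,0],"turn": 0},{"fingers": 24,"offset": [-20,0,0],"turn": 0},{"fingers": 24,"offset": [-50,0,-20],"turn": 0},{"fingers": 24,"offset": [-85,0,-60],"turn": 0},{"fingers": 24,"offset": [-120,0,-100],"turn": 0},{"fingers": 24,"offset": [-150,0,-130],"turn": 0}]}}

```text
t: 21.3
tool_pos: [0.4907, -0.2591, 0.1474]
eef_rot: [-2.221, -2.222, -0.001]
wrist_force: [0.8, 0.3, 0.0]
width: 0.0241
grip_force: 0.0
```

>>> {"api": "jog_arm", "payload": {"rows": [{"fingers": 24,"offset": [-40,0,-30],"turn": 0},{"fingers": 24,"offset": [-80,0,-50],"turn": 0},{"fingers": 24,"offset": [-120,0,-50],"turn": 0},{"fingers": 24,"offset": [-160,0,-50],"turn": 0},{"fingers": 24,"offset": [-180,0,-50],"turn": 0},{"fingers": 24,"offset": [-180,0,-50],"turn": 0}]}}

```text
t: 21.9
tool_pos: [0.4891, -0.4418, 0.1946]
eef_rot: [-2.227, -2.215, 0.002]
wrist_force: [0.2, 0.0, -0.2]
width: 0.0241
grip_force: 0.0
```

```bash
python3 top.py t4.png; python3 -c "
import cv2;im=cv2.imread('pics/t4.png');cv2.imwrite('pics/t4c.png',cv2.resize(im[60:300,130:390],None,fx=2.4,fy=2.4))"
```

```text
rose 671.5 [ 0.6924 -0.0316] [[0.729, 0.006], [0.73, -0.068], [0.656, -0.069], [0.655, 0.004]]
rose 273.0 [0.3453 0.0332] [[0.345, 0.065], [0.377, 0.034], [0.346, 0.001], [0.314, 0.032]]
black 1354.0 [ 0.494  -0.0218] [[0.461, 0.048], [0.53, 0.046], [0.527, -0.092], [0.457, -0.089]]
black 87.5 [ 0.7621 -0.1377] [[0.766, -0.101], [0.768, -0.175], [0.758, -0.175], [0.756, -0.101]]
[ 0.49002615 -0.43898463  0.19485514] 21.95
```

View pics/t4c.png

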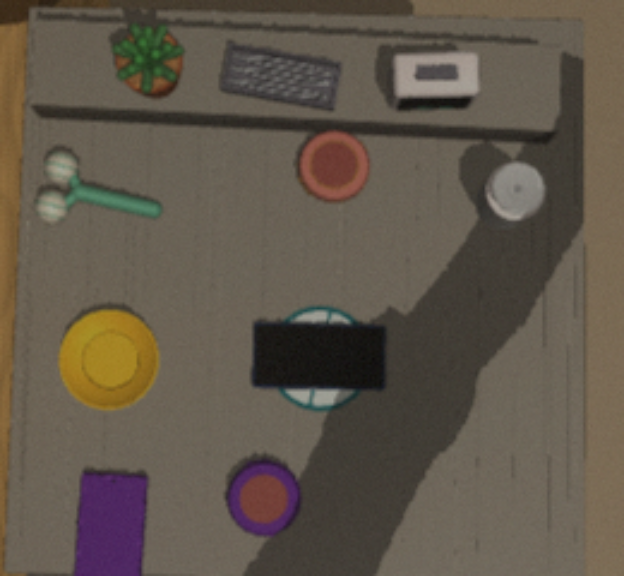

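```bash
python3 - <<'E'
from h import *
im=cv2.imread('pics/t4.png').astype(int);I=camera_info('top')
for u0,u1 in((240,250),(280,290)):   # phone only columns
    p=im[190:226,u0:u1].mean(1);print(u0);print([tuple(int(a) for a in x) for x in p])
c=im[180:240,260:268].mean((1,2));print([int(x) for x in c])
for v in(194,222,187,230):print(v,ray(I,264,v,.011)[0],ray(I,264,v,0)[0])
E
```

```text
240
[(85, 98, 106), (86, 99, 107), (80, 91, 95), (65, 72, 72), (50, 49, 47), (36, 30, 28), (21, 25, 26), (22, 25, 27), (20, 23, 25), (21, 24, 26), (19, 23, 25), (20, 22, 26), (20, 22, 25), (19, 23, 24), (20, 24, 27), (21, 24, 26), (21, 24, 26), (20, 24, 25), (20, 23, 24), (18, 22, 23), (21, 23, 25), (21, 24, 25), (19, 22, 24), (18, 20, 24), (20, 22, 24), (20, 23, 27), (19, 23, 24), (20, 23, 25), (20, 24, 26), (21, 23, 24), (38, 29, 27), (59, 53, 50), (77, 83, 79), (87, 96, 90), (86, 95, 91), (84, 96, 97)]
280
[(85, 97, 104), (79, 91, 98), (74, 84, 90), (65, 75, 81), (55, 62, 68), (44, 42, 43), (31, 26, 25), (18, 20, 21), (18, 20, 21), (16, 19, 21), (17, 20, 21), (18, 20, 22), (18, 20, 20), (19, 21, 22), (19, 20, 22), (18, 20, 21), (18, 20, 21), (19, 20, 21), (17, 19, 20), (16, 18, 18), (18, 19, 20), (16, 18, 19), (18, 18, 20), (17, 18, 19), (18, 20, 21), (19, 19, 20), (16, 18, 19), (19, 20, 21), (15, 18, 18), (17, 19, 21), (18, 20, 19), (28, 23, 22), (42, 41, 42), (50, 57, 60), (52, 60, 64), (52, 59, 64)]
[96, 95, 96, 97, 97, 97, 95, 83, 61, 99, 134, 139, 141, 123, 78, 40, 26, 21, 21, 21, 22, 22, 21, 22, 21, 20, 21, 21, 21, 22, 21, 19, 22, 20, 20, 20, 21, 20, 20, 19, 27, 50, 109, 143, 144, 148, 150, 150, 131, 87, 63, 79, 90, 87, 84, 84, 80, 80, 81, 80]
194 0.5272492062811843 0.5279644477779688
222 0.45748998397118595 0.45750253760872267
187 0.5448075594393573 0.5456996670361939
230 0.4376969773470341 0.43751015511723385
```

The compact rests at the riser at crop (333,165). The phone covers the mark at crop (319,355), centred within about 2 mm, and nothing else has moved. The arm is clear.

```bash
python3 -c "
from plant import *
print(job_done())"
```

```text
the job is handed in; nothing more can be done
None
```

The compact rests against the riser and the phone lies on the charging mark, off-centre by about 2–3 mm by my camera measurements; nothing else was moved, and the job was handed in at about 22 s of the 72 s limit.

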